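# Stand the missing stacking post in a biscuit cooling tray

## Task

Three of the biscuit tray's four corner cups already hold a steel stacking post. Pick the loose post that is the same length as those three, lower it gently into the empty corner cup and let go of it standing upright with its foot fully down on the cup's floor, so that the next tray can rest level on four posts. Leave the shorter and the taller loose posts standing where they are.

Things in the scene. Friction and masses are not known exactly. Their poses are not given: they have to be found in the camera images.
- post: The post to use: round steel post, 26 mm diameter, 110 mm long plus a 12 mm wide, 8 mm high nub on top, flat foot, about 0.18 kg. It stands loose and upright on the bench beside the tray; of the three loose posts it is the middle one in length, as long as those in the tray. Origin: centre of its underside; z runs up along the post.
- cup: The one empty dark steel cup of four fixed at the biscuit tray's corners (150 x 220 mm apart): a blind round socket. Origin: centre of its underside, 4 mm above the bench; z up. Inner floor 4 mm above the origin; inside diameter 44 mm up to 22 mm, flaring to 64 mm at the rim, 34 mm above the origin; 72 mm outside. Posts in the other cups reach 122 mm above it; biscuits are lower than the cups.
- short_post: A loose post of the same kind, but 70 mm long plus nub; not the one to use. It stands upright on the bench beside the tray. Origin: centre of its underside.
- tall_post: A loose post of the same kind, but 155 mm long plus nub; not the one to use. It stands upright on the bench beside the tray. Origin: centre of its underside.
Things that resemble listed ones, but are neither listed nor needed, are in the scene too. What is shaped like the cup but blue or turquoise is not meant.

How it is judged:
By the outcome, as a careful person would: the job done as asked, in the order asked, and still so for the second after the job is handed in, with the robot touching nothing.
It also fails if it takes over 42 s, if anything falls off the work surface, if the arm or the gripper's body presses on something with over 40 N, if the wrist force passes 120 N, or if a joint passes its speed limit or range.

## Robot

A 7-joint arm with a two-finger parallel gripper is mounted at the origin on the work surface. World frame = base frame: x ahead of the robot, y to its left, z up, the work surface at z = 0. Lengths are in m, angles in degrees, forces in N, time in s.
With the tool pointing down it reaches from about 0.425 to 0.875 m from the base axis. Payload 8.4 kg.
Tool frame: the origin (TCP) lies midway between the tips of the shut fingers; the grasp point (between the pads) lies 19 mm behind it; x points along the fingers, z is the direction in which the jaws open and shut, and the axes are right-handed (so a half turn about x gives the same grasp; the last joint's range is limited). The gripper opens to 85 mm and grips with 20 to 120 N. Pads are 22 mm wide; open, the fingers measure 114 mm over their backs; the gripper's body (76 mm by 85 mm) begins 54 mm behind the grasp point. The pads swing forward as they close: fully open they stand 13 mm farther back than shut.
Start: joints at [-72.72, 19.091, 2.286, 83.961, -0.768, 76.965, -3.352], TCP at [0.254, 0.598, 0.231] pointing down, gripper open.
Joint ranges: [-147.57, 147.57], [-21.85, 119.76], [-74.77, 79.35], [14.55, 137.4], [-85.83, 265.84], [4.83, 119.75], [-152.11, 152.11]. Speed limits (degrees/s): [127.2, 127.2, 159.86, 159.86, 180, 180, 180].

## Interface

Orientations are given as [roll, pitch, yaw] about the fixed x, y, z axes, in that order (R = Rz(yaw) Ry(pitch) Rx(roll)).
In Python, from cell import manip, read_camera, order gives the robot as it stands.
- The arm moves only by the tool step_arm, never from a script. Its argument "plan" is a list of rows, each an object with "claw": the gripper command: -1 is fully open, 1 is shut, values between are in proportion; "linear": the shift along the tool's x, y, z in cm, a list of three; "rot": the turn, a rotation vector about the tool's x, y, z in rad, a list of three. In form: [{"claw": claw, "linear": [tx, ty, tz], "rot": [rx, ry, rz]}, ...]. A call has 1 to 12 rows; each row is the pose to reach, as a shift and turn from the pose measured when the call began, along the tool's axes at that moment; what a row does not reach only later rows make up. A row lasts 1/10 s, in which the tool goes at most 50 mm and 8.59 degrees, less where a joint would pass 70% of its speed; a pose out of reach is approached as far as the arm can. A call with a gripper value outside its range is refused whole. The fingers move at their own pace and stop on an object; "grip_force" is the grip in N (left out, the last holds). Time passes only in rows, so rows that repeat a pose let the fingers close. It gives the time, the measured TCP pose, the force and the opening at its end, in the units of the state.
- manip.get_obs(): the state, without advancing time (a new reading comes with each control period).
- read_camera(name): name is "scene" or "top" or "wrist"; returns a dict with "pixels" (480x640x3 uint8, blue, green, red), "range_z" (480x640 float32, m along the optical axis (not along the pixel's ray), 0 where there is no reading), "fov_y" (degrees; the focal length in pixels is half the picture's height over the tangent of half this angle, whatever the lens; pixels are square), "cx", "cy" (the principal point, pixels), "k1" (the pictures are not rectified: a ray, as slopes to the right and down, at radius r is drawn at 1 + k1 r^2 times it, then the intrinsics apply), "R" (3x3) and "t" (3): a world point X has camera coordinates R X + t. Camera axes: x right, y down, z forward; pixel columns grow to the right and rows downward; lengths in m; the calibration is good to about 2 mm. A picture is of the moment at which its call begins.
- order.job_done(): hands the job in, once; it reports no verdict.
The state is a dict: "t": time; "qpos": joint angles; "dq": joint speeds; "joint_efforts": joint torques, N m; "eef_pos": TCP position; "tcp_rot": TCP orientation; "force": force on the tool from outside, world axes, zero at the start; "moment": the same for the moment, N m; "width": finger opening in m.
Only numpy, scipy, OpenCV 4.12 (cv2) and the standard library are available. Lean on these libraries where they do the work, as an engineer would, in place of code of your own. Each camera call takes 0.05 s, during which the arm holds its last target. There are 200 camera calls.

## Working session

There is one attempt and no reset: what is moved stays moved. The work goes in short steps, Python scripts to look and compute and a tool call to move; the robot and the scene stay as the last step left them, time stands still between calls to the robot, and variables do not carry over. Pictures are saved under pics/ and viewed, about 8 in all and at most 12, crops included, and the job is handed in when it is done.

Besides the shell and the picture viewer there is one more tool, called by a JSON object that holds its "name" and its "arguments", one argument or row to a line. step_arm: Moves the arm, as the interface text tells. Its arguments: {"type":"object","properties":{"plan":{"type":"array"},"grip_force":{"type":"number"}},"required":["plan"]}

```bash
mkdir -p pics; cat > h.py <<'E'
import numpy as np, cv2
from cell import manip, read_camera, order
def grab(n):
    c=read_camera(n); return c
def cloud(c):
    f=240/np.tan(np.radians(c["fov_y"])/2)
    K=np.array([[f,0,c["cx"]],[0,f,c["cy"]],[0,0,1]])
    v,u=np.mgrid[0:480,0:640].astype(float)
    p=cv2.undistortPoints(np.stack([u.ravel(),v.ravel()],1)[:,None],K,np.array([c["k1"],0,0,0.]))[:,0].reshape(480,640,2)
    z=c["range_z"]; P=np.dstack([p[...,0]*z,p[...,1]*z,z])
    W=(P-np.array(c["t"]))@np.array(c["R"]); W[z==0]=np.nan
    return W
E
python3 - <<'E'
from h import *
for n in("scene","top"):
    c=grab(n); cv2.imwrite(f"pics/{n}0.png",c["pixels"]); np.savez(f"{n}0.npz",W=cloud(c),im=c["pixels"])
    print(n,c["fov_y"],c["k1"],-np.array(c["R"]).T@c["t"])
o=manip.get_obs();print({k:o[k] for k in("t","eef_pos","tcp_rot","width","force")})
E
```

```text
scene 49.39441236257436 -0.08830080403674022 [ 1.26130506 -0.17195639  0.59454343]
top 45.76742602339794 -0.18733932058619399 [0.38086218 0.02646856 1.29443178]
{'t': 0.1, 'eef_pos': array([0.25346504, 0.5980978 , 0.2304933 ]), 'tcp_rot': array([-175.36264643,   89.91461323, -108.32610688]), 'width': 0.08523481122857825, 'force': array([ 0.55041566, -0.38555045,  0.18697423])}
```

View pics/top0.png

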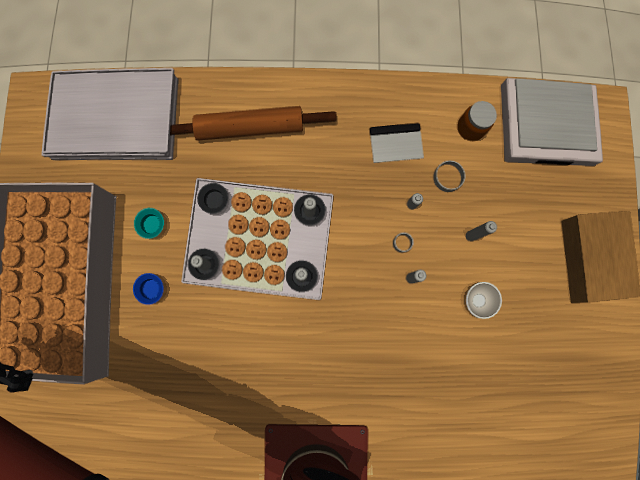

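View pics/scene0.png

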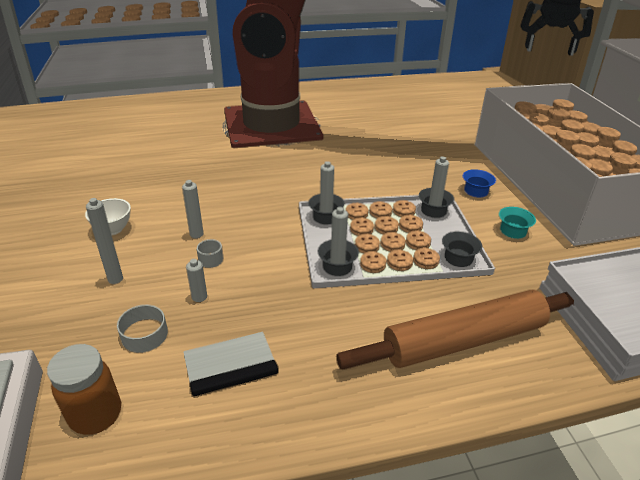

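Top view: the loose posts are at (416,201), (417,276) and (485,230). The empty dark cup is at (213,198). The turquoise (150,223) and blue (149,289) cups are decoys, and the other three dark cups (310,209), (203,264) and (301,275) hold posts. Next I measure heights and positions.

```bash
python3 - <<'E'
from h import *
T=np.load("top0.npz");S=np.load("scene0.npz")
W=T["W"].reshape(-1,3);V=S["W"].reshape(-1,3);W=W[~np.isnan(W[:,0])];V=V[~np.isnan(V[:,0])]
def show(u,v):
    p=T["W"][v,u]
    for nm,C in(("top",W),("scene",V)):
        d=C[(np.hypot(*(C[:,:2]-p[:2]).T)<.035)&(C[:,2]>.03)&(C[:,2]<.2)]
        if len(d)<5: print(u,v,nm,"few");continue
        zt=d[:,2].max()
        # circle fit, free centre with r=13mm, side points in the shaft
        from scipy.optimize import least_squares
        s=d[(d[:,2]<zt-.012)]
        c0=np.median(s[:,:2],0)
        r=least_squares(lambda c:np.hypot(*(s[:,:2]-c).T)-.013,c0+(np.array([-.01,0]) if nm=="scene" else 0),loss="soft_l1",f_scale=.001)
        t=d[(d[:,2]>zt-.011)]
        print(u,v,nm,"zmax",zt.round(4),"fit",r.x.round(4),len(s),"topmean",t.mean(0).round(4),len(t))
for q in((416,201),(417,276),(487,229),(310,205),(200,259),(301,270)): show(*q)
# cup rim
print(T["W"][198,213])
p=T["W"][198,213][:2]
for nm,C in(("top",W),("scene",V)):
    d=C[(np.hypot(*(C[:,:2]-p).T)<.05)&(C[:,2]>.034)&(C[:,2]<.045)]
    print(nm,len(d)); 
    if len(d): print(cv2.minEnclosingCircle(d[:,:2].astype(np.float32)),d[:,2].max())
im=cv2.resize(T["im"][175:300,370:520],None,fx=4,fy=4);im2=cv2.resize(S["im"][140:320,60:260],None,fx=3.3,fy=3.3)
cv2.imwrite("pics/crop1.png",im2)
E
```

```text
416 201 top zmax 0.0862 fit [ 0.6231 -0.2155] 127 topmean [ 0.6226 -0.215   0.079 ] 23
416 201 scene zmax 0.081 fit [ 0.6216 -0.2139] 321 topmean [ 0.6253 -0.2136  0.0738] 113
417 276 top zmax 0.122 fit [ 0.4518 -0.213 ] 120 topmean [ 0.4505 -0.2121  0.115 ] 65
417 276 scene zmax 0.1198 fit [ 0.4501 -0.2115] 536 topmean [ 0.4541 -0.2115  0.1125] 96
487 229 top zmax 0.1661 fit [ 0.5507 -0.3548] 234 topmean [ 0.5501 -0.3529  0.1591] 79
487 229 scene zmax 0.1646 fit [ 0.5499 -0.3527] 1079 topmean [ 0.5536 -0.3514  0.1572] 130
310 205 top zmax 0.1343 fit [0.597  0.0211] 471 topmean [0.5976 0.0217 0.1276] 26
310 205 scene zmax 0.1294 fit [0.5967 0.0235] 946 topmean [0.6014 0.0223 0.1222] 114
200 259 top zmax 0.1333 fit [0.4767 0.2515] 399 topmean [0.4718 0.2555 0.1267] 26
200 259 scene zmax 0.1284 fit [0.4715 0.2583] 688 topmean [0.4757 0.2563 0.1217] 80
301 270 top zmax 0.1314 fit [0.4569 0.0372] 382 topmean [0.4492 0.0362 0.1245] 45
301 270 scene zmax 0.1275 fit [0.4487 0.0385] 682 topmean [0.4531 0.0372 0.1204] 85
[0.62644677 0.24440387 0.00957208]
top 287
((0.6217952370643616, 0.24118700623512268), 0.03585655242204666) 0.044393070963144814
scene 357
((0.6204178929328918, 0.24262522161006927), 0.03719896823167801) 0.04306225790611681
```

View pics/crop1.png

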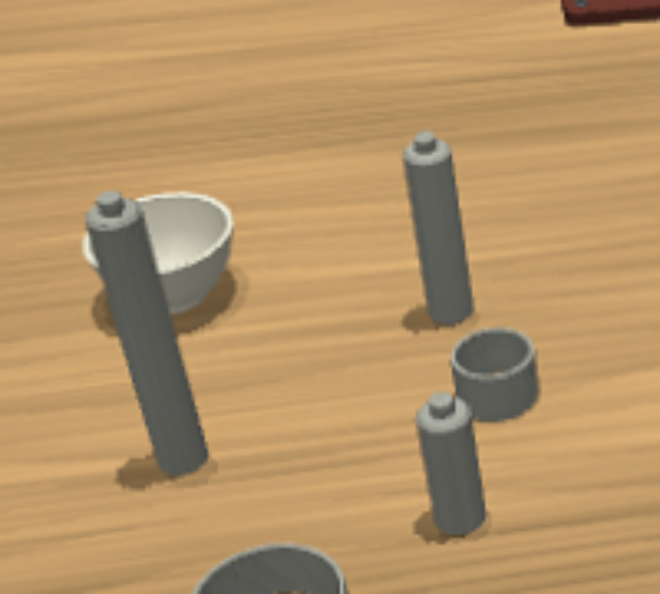

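Of the three loose posts, the one at top (417,276) has its top at 0.12 m, so it is the 110 mm post. The close crop shows it at (430,230), clearly between the other two in length. It stands at about (0.451, -0.212). The cup is at about (0.621, 0.242), which agrees with the parallelogram of the other three.

```bash
cat >> h.py <<'E'
from scipy.spatial.transform import Rotation as Ro
def to(p):
    o=manip.get_obs(); R=Ro.from_euler("xyz",o["tcp_rot"],degrees=True).as_matrix()
    d=R.T@(np.array(p)-o["eef_pos"])*100
    # tilt correction: rotate tool x onto world down
    dn=R.T@np.array([0,0,-1.]); print("shift",d.round(2),"tilt rot",np.cross([1,0,0],dn).round(4))
    return R
E
python3 - <<'E'
from h import *
for p in((.50,.25,.26),(.451,-.212,.23)): R=to(p)
print(R.round(3),manip.get_obs()["qpos"])
T=np.load("top0.npz")["W"]
print("ring",np.nanmedian(T[236:250,394:411].reshape(-1,3),0),np.nanmax(T[234:252,392:413,2]),"box",np.nanpercentile(T[185:330,60:112,2],99))
E
```

```text
shift [ -2.91 -36.28 -22.44] tilt rot [ 0.     -0.0015  0.0001]
shift [  0.15 -49.79 -66.88] tilt rot [ 0.     -0.0015  0.0001]
[[-0.    -0.921  0.39 ]
 [-0.001  0.39   0.921]
 [-1.    -0.    -0.001]] [-72.71981814  19.12932034   2.28422904  84.00583547  -0.7664593
  76.96544529  -3.35106899]
ring [ 0.53134479 -0.19293333  0.00257518] 0.036567648707346516 box 0.1520024594152865
```

{"name": "step_arm", "arguments": {
  "plan": [
    {"claw":-1,"linear":[-1,-3,-1.9],"rot":[0,0,0]},
    {"claw":-1,"linear":[-2,-7,-4.3],"rot":[0,0,0]},
    {"claw":-1,"linear":[-2.9,-11,-6.8],"rot":[0,0,0]},
    {"claw":-1,"linear":[-2.9,-15,-9.3],"rot":[0,0,0]},
    {"claw":-1,"linear":[-2.9,-19,-11.8],"rot":[0,0,0]},
    {"claw":-1,"linear":[-2.9,-23,-14.2],"rot":[0,0,0]},
    {"claw":-1,"linear":[-2.9,-27,-16.7],"rot":[0,0,0]},
    {"claw":-1,"linear":[-2.9,-30,-18.6],"rot":[0,0,0]},
    {"claw":-1,"linear":[-2.9,-33,-20.4],"rot":[0,0,0]},
    {"claw":-1,"linear":[-2.9,-35,-21.6],"rot":[0,0,0]},
    {"claw":-1,"linear":[-2.9,-36.3,-22.4],"rot":[0,0,0]},
    {"claw":-1,"linear":[-2.9,-36.3,-22.4],"rot":[0,0,0]}
  ]
}}

```text
t: 1.3
eef_pos: [0.5012, 0.2484, 0.2597]
tcp_rot: [-171.2, 89.9, -104.3]
force: [0.4, 0.3, -0.7]
width: 0.0855
```

```bash
python3 - <<'E'
from h import *
to((.451,-.212,.22)); o=manip.get_obs();print(o["t"],o["eef_pos"],o["qpos"])
E
```

```text
shift [  4.07 -13.48 -44.3 ] tilt rot [ 0.     -0.0022  0.0003]
1.3 [0.50120945 0.24839804 0.25966312] [-46.74612197   7.64427957  17.54410376  95.11393714  -2.25763265
  77.69092062  37.99228183]
```

{"name": "step_arm", "arguments": {
  "plan": [
    {"claw":-1,"linear":[0,-1.0,-3.3],"rot":[0,0,0]},
    {"claw":-1,"linear":[0,-2.2,-7.3],"rot":[0,0,0]},
    {"claw":-1,"linear":[0,-3.5,-11.5],"rot":[0,0,0]},
    {"claw":-1,"linear":[0.5,-4.8,-15.8],"rot":[0,0,0]},
    {"claw":-1,"linear":[1,-6.1,-20],"rot":[0,0,0]},
    {"claw":-1,"linear":[1.5,-7.4,-24.3],"rot":[0,0,0]},
    {"claw":-1,"linear":[2,-8.7,-28.6],"rot":[0,0,0]},
    {"claw":-1,"linear":[2.5,-10,-32.9],"rot":[0,0,0]},
    {"claw":-1,"linear":[3,-11.2,-36.8],"rot":[0,0,0]},
    {"claw":-1,"linear":[3.5,-12.3,-40.4],"rot":[0,0,0]},
    {"claw":-1,"linear":[4,-13.1,-43],"rot":[0,0,0]},
    {"claw":-1,"linear":[4.1,-13.5,-44.3],"rot":[0,0,0]}
  ]
}}

```text
t: 2.5
eef_pos: [0.4509, -0.213, 0.2193]
tcp_rot: [-178.5, 89.9, -111.7]
force: [0.5, 0.6, -0.1]
width: 0.0853
```

{"name": "step_arm", "arguments": {
  "plan": [
    {"claw":-1,"linear":[0,0,0],"rot":[0,0,0]}
  ]
}}

```text
t: 2.6
eef_pos: [0.4509, -0.2133, 0.2192]
tcp_rot: [176.9, 89.9, -116.4]
force: [0.8, -0.9, 0.1]
width: 0.0854
```

```bash
python3 - <<'E'
from h import *
c=grab("wrist");cv2.imwrite("pics/w1.png",c["pixels"]);W=cloud(c)
V=W.reshape(-1,3);V=V[~np.isnan(V[:,0])]
d=V[(np.hypot(V[:,0]-.451,V[:,1]+.212)<.04)&(V[:,2]>.02)]
for a,b in((.02,.06),(.06,.1),(.102,.112),(.114,.13)):
    s=d[(d[:,2]>a)&(d[:,2]<b)]
    if len(s):print(a,b,len(s),s.mean(0).round(4),s.min(0).round(4),s.max(0).round(4),cv2.minEnclosingCircle(s[:,:2].astype(np.float32)))
to((.451,-.212,.065)); o=manip.get_obs();print(o["t"],o["eef_pos"],o["tcp_rot"],o["qpos"],o["force"])
E
```

```text
0.02 0.06 303 [ 0.4413 -0.2077  0.0406] [ 0.4381 -0.2233  0.02  ] [ 0.4524 -0.1987  0.0598] ((0.4484125077724457, -0.2109977900981903), 0.012870950624346733)
0.06 0.1 427 [ 0.4408 -0.2076  0.082 ] [ 0.4374 -0.2235  0.06  ] [ 0.4521 -0.1987  0.0999] ((0.44843417406082153, -0.21113502979278564), 0.012915430590510368)
0.102 0.112 1068 [ 0.4484 -0.2109  0.1097] [ 0.4374 -0.2245  0.102 ] [ 0.4633 -0.1988  0.112 ] ((0.45017731189727783, -0.2116304486989975), 0.013105418533086777)
0.114 0.13 313 [ 0.4496 -0.2114  0.118 ] [ 0.444  -0.2172  0.1142] [ 0.4557 -0.2056  0.1202] ((0.450930655002594, -0.2118576020002365), 0.0055452985689044)
shift [1.541e+01 1.000e-02 4.000e-02] tilt rot [ 0.     -0.0023 -0.0004]
2.65 [ 0.45114851 -0.21207271  0.21911622] [ 169.36332573   89.86739328 -123.82077116] [-22.46309419   0.43412973  43.32057212 107.27706173  -0.17686381
  72.43692228  87.726051  ] [-0.59280769 -0.186086   -0.32180817]
```

View pics/w1.png

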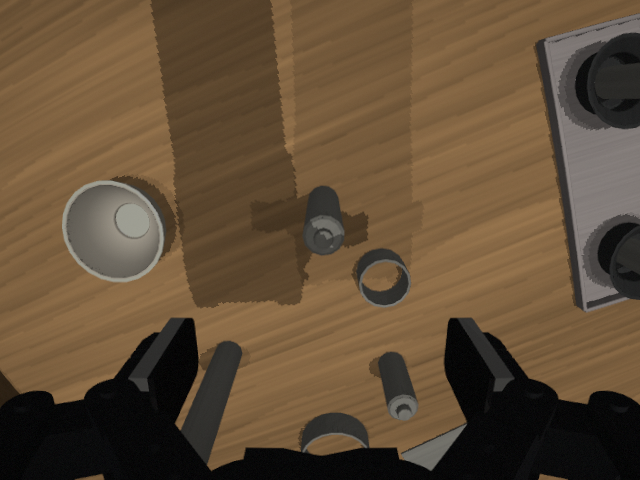

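The wrist view shows the middle post at (325,235), centred between the fingers. The ring (383,277) and the short post (397,385) are clear of them. Descending.

{"name": "step_arm", "arguments": {
  "plan": [
    {"claw":-1,"linear":[3,0,0],"rot":[0,0,0]},
    {"claw":-1,"linear":[6.5,0,0],"rot":[0,0,0]},
    {"claw":-1,"linear":[10,0,0],"rot":[0,0,0]},
    {"claw":-1,"linear":[13,0,0],"rot":[0,0,0]},
    {"claw":-1,"linear":[15,0,0],"rot":[0,0,0]},
    {"claw":-1,"linear":[15.6,0,0],"rot":[0,0,0]},
    {"claw":-1,"linear":[15.6,0,0],"rot":[0,0,0]},
    {"claw":-1,"linear":[15.6,0,0],"rot":[0,0,0]}
  ]
}}

```text
t: 3.45
eef_pos: [0.4519, -0.2118, 0.0641]
tcp_rot: [-158.1, 89.9, -91.2]
force: [-0.0, 0.2, 0.8]
width: 0.0855
```

```bash
python3 - <<'E'
from h import *
c=grab("top");W=cloud(c)
V=W.reshape(-1,3)
R=to((.4505,-.2118,.063)); o=manip.get_obs();print(o["t"],o["eef_pos"],o["tcp_rot"],R[:,2],o["force"])
E
```

```text
shift [ 0.13  0.15 -0.03] tilt rot [ 0.     -0.0015  0.0013]
3.5 [ 0.4520009  -0.21207286  0.06428454] [-139.25453631   89.88691499  -72.39258573] [ 0.39294832  0.91955934 -0.00149531] [ 0.40240062  0.06868192 -0.44179397]
```

Aligned. Closing gently.

{"name": "step_arm", "arguments": {
  "plan": [
    {"claw":-0.2,"linear":[0.1,0.1,0],"rot":[0,0,0]},
    {"claw":0,"linear":[0.1,0.1,0],"rot":[0,0,0]},
    {"claw":0.2,"linear":[0.1,0.1,0],"rot":[0,0,0]},
    {"claw":0.3,"linear":[0.1,0.1,0],"rot":[0,0,0]},
    {"claw":0.4,"linear":[0.1,0.1,0],"rot":[0,0,0]},
    {"claw":0.6,"linear":[0.1,0.1,0],"rot":[0,0,0]},
    {"claw":1,"linear":[0.1,0.1,0],"rot":[0,0,0]},
    {"claw":1,"linear":[0.1,0.1,0],"rot":[0,0,0]},
    {"claw":1,"linear":[0.1,0.1,0],"rot":[0,0,0]},
    {"claw":1,"linear":[0.1,0.1,0],"rot":[0,0,0]}
  ],
  "grip_force": 40
}}

```text
t: 4.5
eef_pos: [0.4512, -0.2118, 0.0635]
tcp_rot: [-132.7, 89.9, -65.8]
force: [-1.8, 0.1, 4.6]
width: 0.0249
```

{"name": "step_arm", "arguments": {
  "plan": [
    {"claw":1,"linear":[-0.5,0,0],"rot":[0,0,0]},
    {"claw":1,"linear":[-2,0,0],"rot":[0,0,0]},
    {"claw":1,"linear":[-5,0,0],"rot":[0,0,0]},
    {"claw":1,"linear":[-8,0,0],"rot":[0,0,0]},
    {"claw":1,"linear":[-11,0,0],"rot":[0,0,0]},
    {"claw":1,"linear":[-14,0,0],"rot":[0,0,0]},
    {"claw":1,"linear":[-16.5,0,0],"rot":[0,0,0]},
    {"claw":1,"linear":[-18,0,0],"rot":[0,0,0]},
    {"claw":1,"linear":[-18,0,0],"rot":[0,0,0]}
  ]
}}

```text
t: 5.4
eef_pos: [0.4518, -0.2118, 0.2453]
tcp_rot: [-94.4, 89.7, -27.5]
force: [1.5, 0.1, -2.5]
width: 0.0251
```

```bash
python3 - <<'E'
from h import *
c=grab("scene");cv2.imwrite("pics/s2.png",c["pixels"]);np.savez("s2.npz",W=cloud(c))
to((.621,.242,.245)); to((.54,.01,.245));o=manip.get_obs();print(o["t"],o["eef_pos"],o["qpos"],o["force"],o["width"])
E
```

```text
shift [-0.17  2.21 48.37] tilt rot [ 0.     -0.0009  0.0026]
shift [-0.15  0.54 23.86] tilt rot [ 0.     -0.0009  0.0026]
5.45 [ 0.45124469 -0.21151603  0.24375158] [-23.76617659  -1.06873549  43.90450512 105.38733752   0.826097
  75.23561837  86.78169823] [ 0.54648016  0.40001471 -2.39655161] 0.025130976351461554
```

View pics/s2.png

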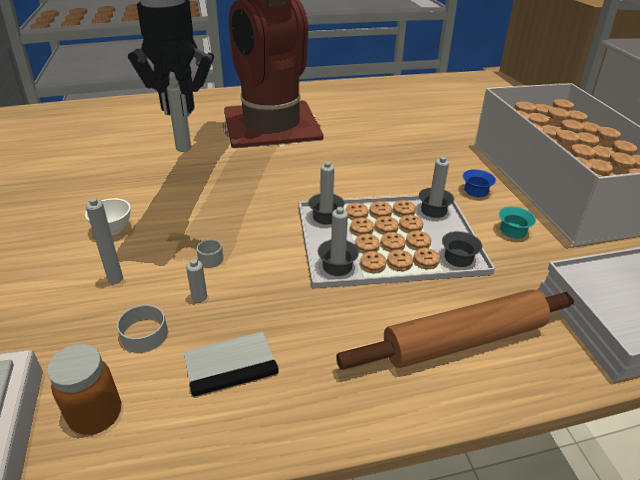

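The post is held at (180,120), clear of the bench, and both other loose posts still stand. Moving to above the cup.

{"name": "step_arm", "arguments": {
  "plan": [
    {"claw":1,"linear":[0,0.1,1.5],"rot":[0,0,0]},
    {"claw":1,"linear":[0,0.2,4.5],"rot":[0,0,0]},
    {"claw":1,"linear":[0,0.4,8.5],"rot":[0,0,0]},
    {"claw":1,"linear":[0,0.6,12.5],"rot":[0,0,0]},
    {"claw":1,"linear":[0,0.8,16.5],"rot":[0,0,0]},
    {"claw":1,"linear":[0,1,20.5],"rot":[0,0,0]},
    {"claw":1,"linear":[0,1.1,24.5],"rot":[0,0,0]},
    {"claw":1,"linear":[0,1.3,28.5],"rot":[0,0,0]},
    {"claw":1,"linear":[0,1.5,32.5],"rot":[0,0,0]},
    {"claw":1,"linear":[0,1.7,36],"rot":[0,0,0]},
    {"claw":1,"linear":[0,1.8,39],"rot":[0,0,0]},
    {"claw":1,"linear":[0,1.9,42],"rot":[0,0,0]}
  ]
}}

```text
t: 6.65
eef_pos: [0.5984, 0.1833, 0.241]
tcp_rot: [-169.6, 89.8, -102.7]
force: [1.1, 0.2, -2.1]
width: 0.0252
```

```bash
python3 - <<'E'
from h import *
to((.621,.242,.245));o=manip.get_obs();print(o["t"],o["eef_pos"],o["qpos"],o["width"])
E
```

```text
shift [-0.42  0.22  6.28] tilt rot [ 0.     -0.0032  0.0006]
6.65 [0.59838459 0.18333245 0.24102789] [-42.68527778  16.9526492   27.00456396  87.78290095  -7.63431732
  77.22621625  51.89039293] 0.025241065853549405
```

{"name": "step_arm", "arguments": {
  "plan": [
    {"claw":1,"linear":[0,0.1,2.5],"rot":[0,-0.001,0]},
    {"claw":1,"linear":[0,0.2,4.5],"rot":[0,-0.003,0]},
    {"claw":1,"linear":[0,0.2,5.7],"rot":[0,-0.003,0]},
    {"claw":1,"linear":[0,0.2,6.3],"rot":[0,-0.003,0]},
    {"claw":1,"linear":[0,0.2,6.3],"rot":[0,-0.003,0]},
    {"claw":1,"linear":[0,0.2,6.3],"rot":[0,-0.003,0]}
  ]
}}

```text
t: 7.25
eef_pos: [0.6214, 0.2407, 0.2407]
tcp_rot: [-141.9, 89.9, -75.1]
force: [0.4, 0.1, -1.9]
width: 0.0248
```

```bash
python3 - <<'E'
from h import *
im=[]
W={}
for n in("scene","top","wrist"):
    c=grab(n);im.append(c["pixels"]);W[n]=cloud(c).reshape(-1,3)
    cv2.imwrite(f"pics/{n}3.png",c["pixels"])
o=manip.get_obs();e=o["eef_pos"];print(o["t"],e,o["force"])
for n,V in W.items():
    V=V[~np.isnan(V[:,0])]
    r=np.hypot(V[:,0]-.621,V[:,1]-.242)
    s=V[(r<.045)&(V[:,2]>.034)&(V[:,2]<.046)]
    if len(s)>10: print(n,"rim",len(s),cv2.minEnclosingCircle(s[:,:2].astype(np.float32)))
    for a,b in((.17,.2),(.2,.23)):
        s=V[(np.hypot(V[:,0]-e[0],V[:,1]-e[1])<.022)&(V[:,2]>a)&(V[:,2]<b)]
        if len(s)>10: print(n,a,len(s),s.min(0).round(4),s.max(0).round(4),np.median(s,0).round(4),cv2.minEnclosingCircle(s[:,:2].astype(np.float32)))
to((.621,.242,.075))
cv2.imwrite("pics/c3.png",np.hstack([cv2.resize(im[0][120:300,370:520],(400,480)),cv2.resize(im[2],(640,480))[:,120:520]]))
E
```

```text
7.4 [0.62136913 0.24094085 0.24116179] [-0.63121825  0.30354566 -2.11786794]
scene rim 348 ((0.6207229495048523, 0.242981418967247), 0.036616820842027664)
scene 0.17 196 [0.615  0.2266 0.1788] [0.6355 0.2525 0.2   ] [0.6306 0.2344 0.1897] ((0.622683584690094, 0.23992939293384552), 0.013437002897262573)
scene 0.2 292 [0.6146 0.2271 0.2   ] [0.6361 0.2517 0.23  ] [0.6302 0.2346 0.215 ] ((0.623115599155426, 0.23981556296348572), 0.013169036246836185)
top rim 165 ((0.6209457516670227, 0.2394414097070694), 0.03545250743627548)
top 0.17 23 [0.6081 0.2267 0.1815] [0.6158 0.242  0.1979] [0.6102 0.2336 0.1917] ((0.6122959852218628, 0.23420390486717224), 0.00842231884598732)
top 0.2 22 [0.6085 0.2282 0.2003] [0.6149 0.2401 0.226 ] [0.6107 0.2331 0.2097] ((0.6119154095649719, 0.2341853678226471), 0.0067330943420529366)
wrist rim 2065 ((0.6211937069892883, 0.24258781969547272), 0.03545745462179184)
wrist 0.17 634 [0.6076 0.2291 0.1793] [0.6227 0.2538 0.2   ] [0.6098 0.2459 0.1908] ((0.6188957095146179, 0.24143199622631073), 0.012896749190986156)
wrist 0.2 1378 [0.6076 0.2288 0.2   ] [0.6227 0.2538 0.23  ] [0.6098 0.2458 0.2167] ((0.6191895008087158, 0.2412402331829071), 0.012995634227991104)
shift [16.62  0.09  0.08] tilt rot [ 0.     -0.      0.0008]
```

View pics/c3.png

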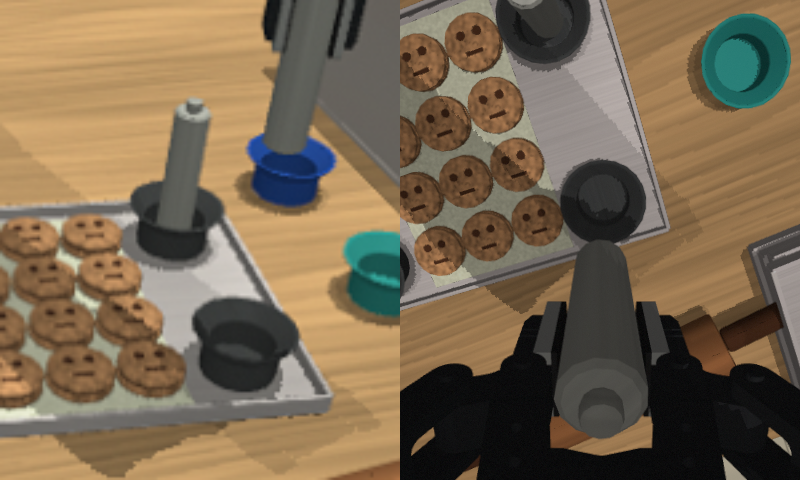

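Scene crop (left) and wrist crop (right): the post hangs upright over the empty dark cup, which is at wrist crop (602,200). Its foot is at z ≈ 0.179 and it is about 1 mm off the cup axis. I lower it most of the way, then creep.

{"name": "step_arm", "arguments": {
  "plan": [
    {"claw":1,"linear":[1.5,0.1,0.1],"rot":[0,0,0.001]},
    {"claw":1,"linear":[4,0.1,0.1],"rot":[0,0,0.001]},
    {"claw":1,"linear":[7,0.1,0.1],"rot":[0,0,0.001]},
    {"claw":1,"linear":[10,0.1,0.1],"rot":[0,0,0.001]},
    {"claw":1,"linear":[12.5,0.1,0.1],"rot":[0,0,0.001]},
    {"claw":1,"linear":[14.2,0.1,0.1],"rot":[0,0,0.001]},
    {"claw":1,"linear":[15.2,0.1,0.1],"rot":[0,0,0.001]},
    {"claw":1,"linear":[15.8,0.1,0.1],"rot":[0,0,0.001]},
    {"claw":1,"linear":[16.2,0.1,0.1],"rot":[0,0,0.001]},
    {"claw":1,"linear":[16.4,0.1,0.1],"rot":[0,0,0.001]},
    {"claw":1,"linear":[16.4,0.1,0.1],"rot":[0,0,0.001]},
    {"claw":1,"linear":[16.4,0.1,0.1],"rot":[0,0,0.001]}
  ]
}}

```text
t: 8.6
eef_pos: [0.6214, 0.2423, 0.0779]
tcp_rot: [-34.5, 89.9, 32.3]
force: [0.7, -0.6, -2.7]
width: 0.0248
```

```bash
python3 - <<'E'
from h import *
to((.621,.242,.070));o=manip.get_obs();print(o["t"],o["eef_pos"],o["force"],o["width"])
E
```

```text
shift [ 0.79  0.02 -0.04] tilt rot [-0.      0.0008  0.0005]
8.6 [0.62136685 0.24232525 0.07785918] [ 0.70852049 -0.61766233 -2.74139631] 0.0248184363448166
```

{"name": "step_arm", "arguments": {
  "plan": [
    {"claw":1,"linear":[0.1,0,0],"rot":[0,0,0]},
    {"claw":1,"linear":[0.2,0,0],"rot":[0,0,0]},
    {"claw":1,"linear":[0.3,0,0],"rot":[0,0,0]},
    {"claw":1,"linear":[0.4,0,0],"rot":[0,0,0]},
    {"claw":1,"linear":[0.5,0,0],"rot":[0,0,0]},
    {"claw":1,"linear":[0.5,0,0],"rot":[0,0,0]}
  ]
}}

```text
t: 9.2
eef_pos: [0.6213, 0.2423, 0.0726]
tcp_rot: [-30.2, 90.0, 36.6]
force: [-0.1, -0.4, -1.9]
width: 0.0248
```

{"name": "step_arm", "arguments": {
  "plan": [
    {"claw":1,"linear":[0.1,0,0],"rot":[0,0,0]},
    {"claw":1,"linear":[0.2,0,0],"rot":[0,0,0]},
    {"claw":1,"linear":[0.2,0,0],"rot":[0,0,0]}
  ]
}}

```text
t: 9.5
eef_pos: [0.6216, 0.2423, 0.0716]
tcp_rot: [-28.7, 89.9, 38.1]
force: [-1.8, -1.3, 6.1]
width: 0.0251
```

The foot is on the floor. The force rose by about 8 N at TCP 0.0716, and the grasp height predicts 0.0635 + 0.008 = 0.0715. Releasing slowly.

{"name": "step_arm", "arguments": {
  "plan": [
    {"claw":0.35,"linear":[0,0,0],"rot":[0,0,0]},
    {"claw":0.3,"linear":[0,0,0],"rot":[0,0,0]},
    {"claw":0.2,"linear":[0,0,0],"rot":[0,0,0]},
    {"claw":0,"linear":[0,0,0],"rot":[0,0,0]},
    {"claw":-0.4,"linear":[0,0,0],"rot":[0,0,0]},
    {"claw":-0.8,"linear":[0,0,0],"rot":[0,0,0]},
    {"claw":-0.8,"linear":[0,0,0],"rot":[0,0,0]},
    {"claw":-0.8,"linear":[0,0,0],"rot":[0,0,0]}
  ]
}}

```text
t: 10.3
eef_pos: [0.6216, 0.2423, 0.0716]
tcp_rot: [-28.8, 89.9, 37.9]
force: [-0.1, 0.5, 0.0]
width: 0.0766
```

{"name": "step_arm", "arguments": {
  "plan": [
    {"claw":-0.8,"linear":[-1,0,0],"rot":[0,0,0]},
    {"claw":-0.8,"linear":[-3,0,0],"rot":[0,0,0]},
    {"claw":-0.8,"linear":[-6,0,0],"rot":[0,0,0]},
    {"claw":-0.8,"linear":[-9,0,0],"rot":[0,0,0]},
    {"claw":-0.8,"linear":[-12,0,0],"rot":[0,0,0]},
    {"claw":-0.8,"linear":[-15,0,0],"rot":[0,0,0]},
    {"claw":-0.8,"linear":[-17,0,0],"rot":[0,0,0]},
    {"claw":-0.8,"linear":[-17,0,0],"rot":[0,0,0]}
  ]
}}

```text
t: 11.1
eef_pos: [0.6229, 0.2424, 0.2461]
tcp_rot: [-37.8, 89.6, 29.0]
force: [0.9, 0.1, -0.3]
width: 0.077
```

```bash
python3 - <<'E'
from h import *
for n in("scene","wrist"):
    c=grab(n);V=cloud(c).reshape(-1,3);V=V[~np.isnan(V[:,0])];cv2.imwrite(f"pics/{n}4.png",c["pixels"])
    for nm,x,y in(("placed",.621,.242),("ref",.597,.022),("ref",.474,.256),("ref",.450,.037)):
        d=V[(np.hypot(V[:,0]-x,V[:,1]-y)<.035)&(V[:,2]<.16)]
        if len(d)<50:continue
        r=[cv2.minEnclosingCircle(d[(d[:,2]>a)&(d[:,2]<b)][:,:2].astype(np.float32)) for a,b in((.055,.075),(.09,.11))]
        print(n,nm,"ztop",np.percentile(d[d[:,2]>.12,2],80).round(4),[(np.round(q[0],4),round(q[1],4)) for q in r])
o=manip.get_obs();print(o["t"],o["eef_pos"],o["force"],o["width"])
E
```

```text
scene placed ztop 0.127 [(array([0.6241, 0.2416]), 0.0131), (array([0.6243, 0.2402]), 0.0133)]
scene ref ztop 0.127 [(array([0.6012, 0.0234]), 0.0129), (array([0.5995, 0.0228]), 0.0135)]
scene ref ztop 0.1272 [(array([0.4744, 0.2572]), 0.0133), (array([0.4755, 0.2566]), 0.0134)]
scene ref ztop 0.1268 [(array([0.4544, 0.0378]), 0.0118), (array([0.4541, 0.0381]), 0.0128)]
wrist placed ztop 0.1268 [(array([0.6173, 0.2444]), 0.0122), (array([0.6188, 0.2433]), 0.0128)]
wrist ref ztop 0.1264 [(array([0.5982, 0.0263]), 0.0131), (array([0.5982, 0.0263]), 0.0131)]
wrist ref ztop 0.1202 [(array([0.4768, 0.2589]), 0.0123), (array([0.4788, 0.2575]), 0.0113)]Traceback (most recent call last):
  File "<stdin>", line 8, in <module>
    return _quantile_unchecked(
        a, q, axis, out, overwrite_input, method, keepdims, weights)
    return _ureduce(a,
                    func=_quantile_ureduce_func,
    ...<5 lines>...
                    overwrite_input=overwrite_input,
                    method=method)
    r = func(a, **kwargs)
    result = _quantile(arr,
                       quantiles=q,
    ...<2 lines>...
                       out=out,
                       weights=wgt)
    slices_having_nans = np.isnan(arr[-1, ...])
                                  ~~~^^^^^^^^^
IndexError: index -1 is out of bounds for axis 0 with size 0
```

View pics/scene4.png

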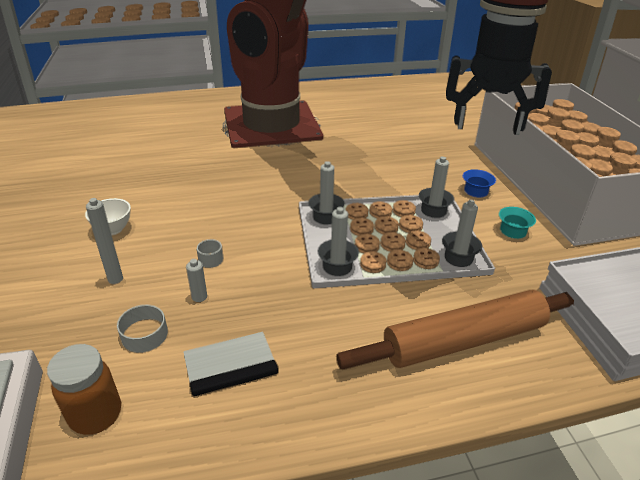

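The placed post stands upright in the fourth cup at (466,230), with its top at 0.127 m like the other three. The short post (197,282) and tall post (105,240) are where they were. The gripper is clear, so I hand in.

```bash
python3 -c "
from h import *
print(manip.get_obs()['dq'].round(2)); print(order.job_done())"
```

```text
[ 0.1   1.14 -0.35  1.58 -0.09 -0.36  0.16]
the job is handed in; nothing more can be done
None
```

The middle-length loose post now stands upright in the empty dark corner cup with its foot on the cup floor, and the job is handed in. The whole run took about 11 s of the 42 s allowed.

- **Placing:** I lowered the post until the force rose by about 8 N, at the height the grasp predicted for the cup floor. I then opened the gripper slowly and backed off 17 cm above it.
- **Height:** In the scene camera, the placed post's top is at 0.127 m, the same as the other three within 0.2 mm.
- **Upright:** The post's centre shifts by less than 2 mm between its lower and upper part, within measurement noise.
- **Other posts:** The short and tall posts are still standing where they were in the final scene image.
- **Checks that disagreed or failed:** My last script stopped on an error because one reference post was outside the wrist camera's view. The wrist camera also read 0.120 m for another reference post, but it probably saw that post only partly; the scene camera gave 0.127 m for it.

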